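# Take a long stretcher bar out slantwise through the hatch of a studio chest

### The arm

A 7-joint arm with a two-finger parallel gripper is mounted at the origin on the work surface. World frame = base frame: x ahead of the robot, y to its left, z up, the work surface at z = 0. Lengths are in m, angles in rad, forces in N, time in s.
With the tool pointing down it reaches from about 0.4 to 0.85 m from the base axis. Payload 6.9 kg.
Tool frame: the origin (TCP) lies midway between the tips of the shut fingers; the grasp point (between the pads) lies behind it (ctrl.pinch_z is the z of the grasp point in the tool frame, in m); z points along the fingers, y is the line along which they close (so a half turn about z gives the same grasp; the last joint's range is limited). The gripper opens to 85 mm and grips with 20 to 120 N. Pads are 22 mm wide; open, the fingers measure 114 mm over their backs; the gripper's body (76 mm by 85 mm) begins 54 mm behind the grasp point. The pads swing forward as they close: fully open they stand 13 mm farther back than shut.
Start: joints at [0.105, 0.507, -0.238, 1.5, 0.126, 1.149, -0.155], TCP at [0.625, -0, 0.231] pointing down, gripper open.
Joint ranges: [-3.08, 3.08], [-0.24, 2.05], [-1.43, 1.35], [0, 2.5], [-1.52, 4.66], [0.17, 1.96], [-2.89, 2.89]. Speed limits (rad/s): [2.39, 2.39, 3.14, 3.14, 3.14, 3.14, 3.14].

### API

Orientations are given as a unit quaternion [w, x, y, z].
In Python, from station import ctrl, get_state, vision, ticket, models gives the robot as it stands. Calls block until the motion is done:
- ctrl.movep(position, orientation): joint-space move of the TCP to a pose.
- ctrl.movel(position, frame=None, max_speed=0.15): straight line of the TCP; frame=None keeps the orientation; max_speed is the mean speed in m/s.
- ctrl.set_joints(angles): joint-space move.
- ctrl.ungrasp() and ctrl.close_gripper(force=None): open the fingers fully, or close them until they stop; force is the grip in N (None keeps the last).
- ctrl.pause(seconds).
- ctrl.ik(position, orientation): joint angles nearest the present ones, or None.
- get_state(): the state.
- vision.grab_frame(name): name is "scene" or "side" or "wrist"; returns (picture, depth): 480x640x3 uint8, blue, green, red; 480x640 float32, m along the optical axis (not along the pixel's ray), 0 where there is no reading.
- vision.camera_info(name): a dict with "mtx" (3x3 intrinsics, pixels), "R" (3x3) and "t" (3): a world point X has camera coordinates R X + t; the wrist camera has in their place "hand_eye" (4x4, takes a point from camera to tool coordinates, whose origin is the TCP and whose axes are the flange's). Camera axes: x right, y down, z forward; pixel columns grow to the right and rows downward; lengths in m; the calibration is good to about 2 mm. A picture is of the moment at which its call begins: read the wrist's pose just before it. camera_info takes no time and is no camera call.
A pose or a line that the arm cannot do raises ctrl.Unreachable and nothing moves.
- ticket.close_job(): hands the job in; it is judged then, once.
Trained networks look in the newest picture that a camera, given by its name, has taken for a name from the list of things; names that differ only in an ending like _2 or _b are one class to them, and where a whole thing is asked for, a point or a joint stands for the part that bears it (a point fixed in the world has none). Each returns a list of dicts, best first, with "p" (0 to 1); they miss things now and then, are a little off and sometimes report something else, mostly with a low value. They report only what shows in the picture. A call takes as long as a camera call. They do not tell look-alikes from the thing itself.
- models.recognise(camera, target): "point" ([column, row] in pixels, amid what is visible of it).
- models.masks_of(camera, target): "mask" (480x640 bool, what is visible of it) and "point" ([column, row] in pixels, amid what is visible of it).
The state is a dict: "time": time; "qpos": joint angles; "qd": joint speeds; "tau": joint torques, N m; "tcp_pos": TCP position; "eef_rot": TCP orientation; "contact_force": force on the tool from outside, world axes, zero at the start; "wrist_torque": the same for the moment, N m; "width": finger opening in m; "gripper_force": force on a finger pad.
Only numpy, scipy, OpenCV 4.12 (cv2) and the standard library are available. Lean on these libraries where they do the work, as an engineer would, in place of code of your own. Each camera call takes 0.05 s, during which the arm holds its last target. There are 200 camera calls.

### The job

Swing the hatch in the top of the wooden chest up until it stands upright or leans back, and leave it open; then take out the long stretcher bar that lies inside. The bar is longer than the hatchway, so bring it out slantwise, one end first, and do not disturb the jar and the tin standing on the chest or the glue bottle beside it. Finish while holding the bar still in the gripper, the whole of it a few centimetres clear above the chest's top and touching nothing but the gripper.

Things in the scene. Friction and masses are not known exactly. Their poses are not given: they have to be found in the camera images.
- chest: Fixed low storage chest of brown wood, 244 mm (its x) by 470 mm (its y) by 150 mm high, boards 12 mm thick. Origin: centre of its underside; x points to the hinge side, away from the robot, y along its length, z up. Inside it is 220 by 446 mm; the inner floor is 12 mm, the underside of the top 138 mm and the top surface 150 mm above the origin.
- hatchway (a point): Centre of the hatchway, the rectangular opening in the chest's top, level with the top surface: 180 mm along the chest's x, 270 mm along its y. 100 mm of fixed top remains beyond it at either end (y), 32 mm along the front and back (x). The hatch closes it.
- hatch (a joint): Hinge of the hatch, rad: 0 shut and flush with the chest's top, 1.57 upright, 1.9 the stop, leaning back. May start slightly ajar (up to 0.3). Stiff hinge: it stays where it is left; lifting it takes about 6 N at the handle.
- hatch_handle (a point): Middle of the hatch's round steel bar handle, at the bar's axis: bar 11 mm thick, 120 mm long, parallel to the chest's y, axis 35 mm above the hatch board's outer face (29 mm free beneath), carried by two posts 90 mm apart. It lies 162 mm from the hinge axis and 16 mm from the hatch's front edge. Moves and turns with the hatch.
- hatch_hinge (a point): Middle of the hatch's hinge axis, on the chest's top surface at the back (chest +x) edge of the hatchway, 90 mm from the chest's centre; the axis is parallel to the chest's y. The hatch board reaches 178 mm from the axis to its front edge, and is 266 mm wide and 12 mm thick, 0.4 kg.
- bar: The long canvas stretcher bar, loose, pale wood: 340 mm long (its x), 38 mm wide (y), 18 mm thick, 20.5 mm at the bead along one long edge; the last 25 mm at each end is a tongue 24 mm wide, 8 mm thick. 0.1 to 0.21 kg, balanced at its middle. Lies flat on the chest's inner floor, roughly along the chest's y, about its middle. Origin: middle of its underside, z upward.
- bar_end_a (a point): End of the long bar at its -x, mid-thickness.
- bar_end_b (a point): End of the long bar at its +x, mid-thickness.
- offcut: A short piece of the same stock, 170 mm long, 28 mm wide, 20 mm thick, lying loose on the chest's inner floor along the back (hinge side) wall; not wanted, may be nudged. Origin: middle of its underside, x along its length.
- jar: Jar with a black lid, 56 mm across, 60 mm high, standing on the chest's top at one end or the other. Origin: centre of its underside.
- tin: Flat round metal tin, 68 mm across, 22 mm high, standing on the chest's top at the other end from the jar. Origin: centre of its underside.
- glue_bottle: White glue bottle, 54 mm across, 165 mm high, standing on the table beyond one end (chest +y) of the chest. Origin: centre of its underside.
Mind the look-alikes: they are no part of the job. There is more than one size of the tin; the job needs the middle-sized.

How it is judged:
By the outcome, as a careful person would: the job done as asked, in the order asked, and still so for the second after the job is handed in, while the arm keeps its last pose, push and grip.
It also fails if it takes over 58 s, if anything falls off the work surface, if the arm or the gripper's body presses on something with over 40 N, if the wrist force passes 120 N, or if a joint passes its speed limit or range.

## Working session

There is one attempt and no reset: what is moved stays moved. The work goes in short steps, each a Python script; the robot and the scene stay as the last script left them, time stands still between calls to the robot, and variables do not carry over. Pictures are saved under pics/ and viewed, at most 10 in all, crops included, and the job is handed in when it is done.

```bash
mkdir -p pics; ls
cat > h.py <<'E'
import numpy as np, cv2
from scipy.spatial.transform import Rotation as Ro
from station import ctrl,get_state,vision,ticket,models
def cam(name):
    c=vision.camera_info(name); return np.array(c["mtx"]),c
def pts(name,depth,mask,st=None):
    K,c=cam(name); v,u=np.nonzero(mask&(depth>0)); d=depth[v,u]
    P=np.stack([(u-K[0,2])*d/K[0,0],(v-K[1,2])*d/K[1,1],d],1)
    if name=="wrist":
        H=np.array(c["hand_eye"]); P=P@H[:3,:3].T+H[:3,3]
        w,x,y,z=st["eef_rot"]; return Ro.from_quat([x,y,z,w]).apply(P)+st["tcp_pos"]
    return (P-np.array(c["t"]))@np.array(c["R"])
E
python3 - <<'E'
from h import *
s=get_state(); print(s, ctrl.pinch_z)
for n in ("scene","side"):
    im,d=vision.grab_frame(n); cv2.imwrite(f"pics/{n}0.png",im); np.save(f"{n}0.npy",d)
    for t in ("chest","hatch","hatch_handle","jar","tin","glue_bottle","bar"):
        for r in models.masks_of(n,t)[:3]:
            P=pts(n,d,r["mask"])
            if len(P)>5: print(n,t,round(r["p"],2),np.round(r["point"]),len(P),np.round(np.median(P,0),3),np.round(np.percentile(P,2,axis=0),3),np.round(np.percentile(P,98,axis=0),3))
E
```

```text
pics
{'time': 0.0, 'qpos': array([ 0.10549152,  0.50833971, -0.23754026,  1.50113286,  0.12572104,
        1.14889352, -0.15481864]), 'qd': array([-9.03448920e-04,  8.71494435e-05,  1.44546298e-03,  3.25089753e-04,
        8.96790397e-04, -2.04052082e-06, -1.32214338e-03]), 'tau': array([ 1.19726570e-03, -6.20588279e+01, -2.18696728e+00, -2.49655455e+01,
        1.23123583e-02,  1.21321963e-02,  2.04169703e-05]), 'tcp_pos': array([ 6.24499995e-01, -7.07767549e-05,  2.30429035e-01]), 'eef_rot': array([-6.13737676e-04,  7.07096142e-01,  7.07116860e-01, -6.44874275e-04]), 'contact_force': array([-0.25095978,  0.03922151,  0.38307124]), 'wrist_torque': array([-0.03656885,  0.05220263,  0.01681309]), 'gripper_force': 0.0, 'width': 0.08543029001581136} -0.0187
scene chest 0.67 [279. 254.] 17010 [ 0.563 -0.048  0.15 ] [ 0.369 -0.226  0.012] [0.679 0.238 0.16 ]
scene chest 0.48 [360. 194.] 658 [0.473 0.186 0.205] [0.412 0.163 0.148] [0.49  0.217 0.215]
scene hatch 0.95 [266. 243.] 4741 [ 0.535 -0.055  0.154] [ 0.45  -0.134  0.146] [0.62  0.141 0.195]
scene hatch_handle 0.93 [265. 246.] 4664 
[... 437 characters left out ...]
0.504 -0.306  0.037]
scene glue_bottle 0.58 [412. 159.] 759 [0.363 0.353 0.096] [0.329 0.335 0.   ] [0.377 0.386 0.162]
side chest 0.85 [343. 224.] 20138 [0.505 0.066 0.152] [ 0.362 -0.187  0.033] [0.664 0.245 0.162]
side hatch 0.97 [340. 206.] 8567 [0.502 0.026 0.155] [ 0.412 -0.128  0.148] [0.6   0.138 0.198]
side hatch_handle 0.62 [336. 206.] 8374 [0.501 0.026 0.155] [ 0.412 -0.126  0.149] [0.598 0.136 0.198]
side jar 0.77 [391. 267.] 743 [0.469 0.195 0.209] [0.442 0.167 0.161] [0.49  0.217 0.214]
side tin 0.5 [294. 134.] 38 [ 0.53  -0.166  0.173] [ 0.523 -0.176  0.166] [ 0.535 -0.155  0.177]
side glue_bottle 0.82 [467. 330.] 887 [0.363 0.365 0.113] [0.329 0.338 0.003] [0.376 0.388 0.165]
```

View pics/scene0.png

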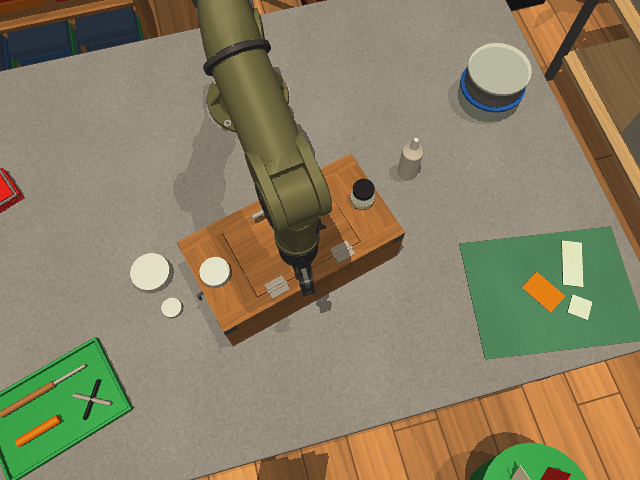

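View pics/side0.png

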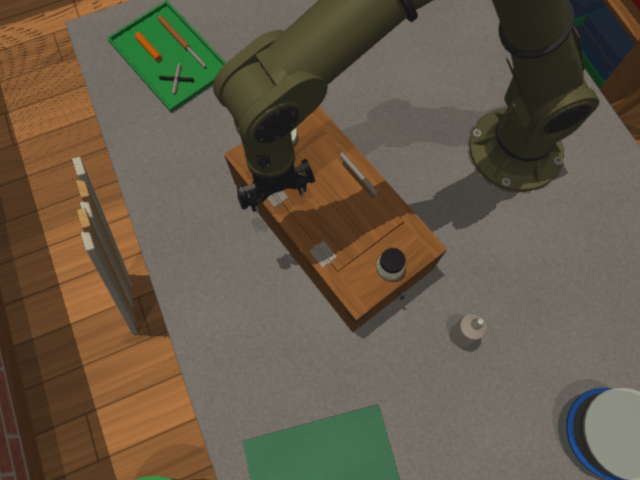

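Run:
```python
from h import *
for n in ("scene","side"):
    d=np.load(f"{n}0.npy"); P=pts(n,d,np.ones((480,640),bool))
    T=P[(P[:,2]>.146)&(P[:,2]<.156)&(P[:,0]>.33)&(P[:,0]<.75)&(abs(P[:,1])<.28)]
    r=cv2.minAreaRect((T[:,:2]*1000).astype(np.float32)); print(n,"top rect",r)
    h=P[(P[:,2]>.18)&(P[:,2]<.203)&(abs(P[:,1])<.11)&(P[:,0]>.38)&(P[:,0]<.52)]
    print(len(h),h.mean(0) if len(h) else 0,cv2.minAreaRect((h[:,:2]*1000).astype(np.float32)), np.percentile(h[:,2],98))
    print(np.round([np.median(P[(abs(P[:,1])<.1)&(abs(P[:,0]-x)<.005)&(P[:,2]>.14)&(P[:,2]<.18)][:,2]) for x in np.arange(.38,.66,.02)],4))
```

```text
scene top rect ((511.40045166015625, 3.7994537353515625), (247.97940063476562, 471.8867492675781), 14.551315307617188)
60 [ 0.4568129  -0.05832574  0.19600536] ((456.1728515625, -57.9250373840332), (13.228108406066895, 27.467792510986328), 13.931611061096191) 0.20126397015095845
[   nan 0.1484 0.1503 0.1524 0.1587 0.1569 0.1558 0.1547 0.1537 0.1528
 0.1515 0.1508 0.1509 0.1499 0.1496]
side top rect ((511.2028503417969, 2.471343994140625), (247.2353973388672, 472.61395263671875), 14.407394409179688)
282 [ 0.44425434 -0.01221622  0.19727979] ((444.0622863769531, -13.676078796386719), (12.477021217346191, 117.94661712646484), 13.396126747131348) 0.2021607044679037
[0.1508 0.1512 0.1539 0.158  0.1579 0.1567 0.1558 0.1547 0.1537 0.1525
 0.1518 0.151  0.1514 0.1504    nan]
  return _methods._mean(a, axis=axis, dtype=dtype,
  ret = ret.dtype.type(ret / rcount)
```

The scene view shows the chest with the robot arm above it. The jar is on its +y end at about (361,196) and the 68 mm tin on its -y end at about (214,271). The look-alike tins are on the table at (150,272) and (171,307), and the glue bottle is at (412,159). The side view shows the handle at about (358,172). Measurements agree: chest centre (0.511, 0.003), yaw 14.5°, hatch about 0.06 rad ajar, handle (0.444, -0.014, 0.196).

I'll grip the handle and swing it partway with the tool tilting along, then push it the rest of the way from inside.

```bash
cat >> h.py <<'E'
C=np.array([.5113,.003,0]); Z=Ro.from_euler('z',14.5,degrees=True)
D0=Ro.from_quat([.70710678,.70710678,0,0])   # tool down, tool y = chest x
def W(p): return C+Z.apply(p)
def toC(P): return Z.inv().apply(np.asarray(P)-C)
def q(tilt_y=0,tilt_x=0,roll=0):
    "tool down, tilted about chest y (tilt_y) / chest x (tilt_x), closing axis turned by roll"
    r=Z*Ro.from_euler('x',tilt_x)*Ro.from_euler('y',tilt_y)*Ro.from_euler('z',roll)*D0
    x,y,z,w=r.as_quat(); return r,[w,x,y,z]
def tcp(pinch_c,r): return W(pinch_c)+r.apply([0,0,-ctrl.pinch_z])
def hand(a): return np.array([.09-.162*np.cos(a)+.035*np.sin(a),0,.15+.162*np.sin(a)+.035*np.cos(a)])
def st(m=""):
    s=get_state(); print(m,"t%.2f"%s["time"],"tcpC",np.round(toC(s["tcp_pos"]),3),"F",np.round(s["contact_force"],1),"w%.4f"%s["width"],"g%.0f"%s["gripper_force"])
    return s
E
python3 - <<'E'
from h import *
for a in (.06,.4,.8,1.0,1.2):
    print(a,[ (k, ctrl.ik(list(tcp(hand(a),q(k)[0])),q(k)[1]) is not None) for k in (0,.2,.4,.6,.8)])
r,Q=q(0)
p=tcp(hand(.06),r); print(p)
ctrl.movep(list(p+[0,0,.06]),Q); st()
ctrl.movel(list(p),max_speed=.1); st()
ctrl.close_gripper(30); st("grip")
E
```

```text
0.06 [(0, True), (0.2, True), (0.4, True), (0.6, True), (0.8, True)]
0.4 [(0, True), (0.2, True), (0.4, True), (0.6, True), (0.8, True)]
0.8 [(0, True), (0.2, True), (0.4, True), (0.6, True), (0.8, False)]
1.0 [(0, True), (0.2, True), (0.4, True), (0.6, True), (0.8, False)]
1.2 [(0, True), (0.2, True), (0.4, True), (0.6, True), (0.8, False)]
[ 0.44390749 -0.01442889  0.17595119]
 t1.56 tcpC [-0.069 -0.     0.237] F [0.6 0.4 0.4] w0.0852 g0
 t2.31 tcpC [-0.069  0.     0.176] F [0.1 0.2 0.3] w0.0852 g0
grip t2.98 tcpC [-0.07  -0.     0.176] F [-2.  -0.9  1.3] w0.0097 g29
```

Run:
```python
from h import *
for a in np.linspace(.06,1.1,9)[1:]:
    r,Q=q(min(.6,.6*a))
    ctrl.movel(list(tcp(hand(a),r)),Q,max_speed=.15); s=st("%.2f"%a)
    if np.linalg.norm(s["contact_force"])>50 or s["width"]<.007: print("STOP"); break
```

```text
0.19 t3.30 tcpC [-0.065 -0.     0.196] F [-3.6 -1.4  2.2] w0.0098 g31
0.32 t3.59 tcpC [-0.057 -0.     0.215] F [-4.  -1.9  2.5] w0.0097 g31
0.45 t3.88 tcpC [-0.047 -0.     0.234] F [-5.6 -1.   4.5] w0.0094 g32
0.58 t4.17 tcpC [-0.034 -0.     0.25 ] F [-7.7 -2.1  8.1] w0.0093 g32
0.71 t4.47 tcpC [-0.02  -0.     0.265] F [-7.9 -2.9 11.2] w0.0097 g32
0.84 t4.76 tcpC [-0.003 -0.     0.279] F [-8.1 -1.  14.6] w0.0096 g32
0.97 t5.05 tcpC [ 0.016 -0.     0.289] F [-6.9 -1.5 17.9] w0.0097 g32
1.10 t5.34 tcpC [ 0.036 -0.     0.297] F [-6.3 -0.5 20.1] w0.0095 g32
```

Run:
```python
from h import *
ctrl.ungrasp(); s=st("open")
r,Q=q(.6); p=np.array(s["tcp_pos"])
ctrl.movel(list(p-r.apply([0,0,.08])),Q,max_speed=.2); st("back")
r0,Q0=q(0)
ctrl.movel(list(W([-.07,0,.37])),Q0,max_speed=.3); ctrl.close_gripper(30)
ctrl.movel(list(W([-.07,0,.275])),Q0,max_speed=.2); st("inside")
im,d=vision.grab_frame("side"); cv2.imwrite("pics/side1.png",im)
for x in np.arange(-.05,.096,.024):
    ctrl.movel(list(W([x,0,.275+.1*max(0,x)])),Q0,max_speed=.12); s=st("push")
    if np.linalg.norm(s["contact_force"])>35: print("STOP");break
im,d=vision.grab_frame("side"); cv2.imwrite("pics/side2.png",im)
r=models.masks_of("side","hatch")
if r:
    P=toC(pts("side",d,r[0]["mask"])); P=P[P[:,2]>.16]
    print(r[0]["p"],len(P)); print(np.round([[z,np.median(P[abs(P[:,2]-z)<.01][:,0]),np.percentile(P[abs(P[:,2]-z)<.01][:,0],10)] for z in np.arange(.17,.35,.02)],3))
```

```text
open t6.06 tcpC [0.037 0.    0.295] F [0.2 0.1 1.2] w0.0855 g0Traceback (most recent call last):
  File "<stdin>", line 4, in <module>
station.Unreachable: the arm cannot follow that straight line within its joint ranges
```

```bash
cat > b.py <<'E'
from h import *
r,Q=q(.6); p=np.array(get_state()["tcp_pos"])
for f in ((0,0,.07),(0,0,.05),(-.0,0,.035)):
    try: ctrl.movel(list(p+f),Q,max_speed=.2); break
    except ctrl.Unreachable: print("no",f)
st("back")
r0,Q0=q(0); p=get_state()["tcp_pos"]
ctrl.movel(list(W(toC(p)+[-.0,0,.06])),q(.2)[1],max_speed=.3); st()
ctrl.movel(list(W([-.07,0,.38])),Q0,max_speed=.3); ctrl.close_gripper(30)
ctrl.movel(list(W([-.07,0,.275])),Q0,max_speed=.2); st("inside")
for x in np.arange(-.05,.096,.024):
    ctrl.movel(list(W([x,0,.275+.1*max(0,x)])),Q0,max_speed=.12); s=st("push")
    if np.linalg.norm(s["contact_force"])>35: print("STOP");break
im,d=vision.grab_frame("side"); cv2.imwrite("pics/side2.png",im)
r=models.masks_of("side","hatch")
if r:
    P=toC(pts("side",d,r[0]["mask"])); P=P[P[:,2]>.16]
    print(r[0]["p"],len(P)); print(np.round([[z,np.median(P[abs(P[:,2]-z)<.01][:,0]),np.percentile(P[abs(P[:,2]-z)<.01][:,0],10)] for z in np.arange(.17,.35,.02)],3))
E
python3 b.py
```

```text
no (0, 0, 0.07)
no (0, 0, 0.05)
no (-0.0, 0, 0.035)
back t6.06 tcpC [0.037 0.    0.295] F [0.2 0.1 1.2] w0.0855 g0
 t6.61 tcpC [ 0.037 -0.     0.356] F [ 0.1 -0.8 -0.9] w0.0856 g0
inside t8.57 tcpC [-0.069 -0.     0.276] F [ 0.4  0.  -0.1] w0.0001 g0
push t8.88 tcpC [-0.049  0.     0.276] F [0.  0.2 0.2] w-0.0001 g0
push t9.23 tcpC [-0.026  0.     0.275] F [-0.5  0.1  0.3] w0.0003 g0
push t9.58 tcpC [-0.003 -0.     0.275] F [-1.2  0.3  0.2] w-0.0002 g0
push t9.93 tcpC [ 0.024 -0.     0.282] F [-5.6 -1.3 28.1] w-0.0001 g18
push t10.28 tcpC [ 0.051 -0.     0.288] F [-3.8  0.5 41.4] w0.0001 g22
STOP
0.59 3763
[[0.17  0.089 0.088]
 [0.19  0.087 0.086]
 [0.21  0.085 0.084]
 [0.23  0.084 0.082]
 [0.25  0.082 0.081]
 [0.27  0.08  0.079]
 [0.29  0.079 0.078]
 [0.31  0.078 0.076]
 [0.33  0.073 0.066]]
```

View pics/side2.png

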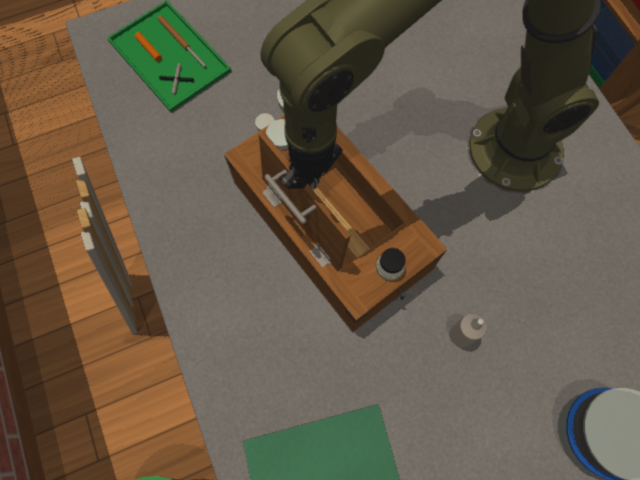

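The side view shows the hatch nearly upright (~1.5 rad), the handle at about (290,197), and the bar lying inside. The knuckle bears down on the hatch's edge, so I'll back off, raise the tool and push with the tips only.

Run:
```python
from h import *
r0,Q0=q(0)
ctrl.movel(list(W([.015,0,.30])),Q0,max_speed=.15)
for x,z in ((.035,.302),(.05,.304),(.065,.304),(.08,.304),(.095,.303)):
    ctrl.movel(list(W([x,0,z])),Q0,max_speed=.12); s=st("push")
    if np.linalg.norm(s["contact_force"])>30: print("STOP");break
ctrl.movel(list(W([.02,0,.33])),Q0,max_speed=.3)
ctrl.movel(list(W([-.06,0,.40])),Q0,max_speed=.3)
s=get_state()
for n in ("side","wrist"):
    im,d=vision.grab_frame(n); cv2.imwrite(f"pics/{n}3.png",im)
    if n=="side":
        P=toC(pts(n,d,np.ones((480,640),bool))); P=P[(abs(P[:,1])<.12)&(P[:,0]>.05)&(P[:,0]<.2)]
        print(np.round([[z,np.median(P[abs(P[:,2]-z)<.01][:,0])] for z in np.arange(.17,.35,.02)],3))
    for t in ("bar","offcut"):
        for m in models.masks_of(n,t)[:2]:
            P=toC(pts(n,d,m["mask"],s)); P=P[P[:,2]<.06]
            if len(P)>10: print(n,t,round(m["p"],2),np.round(m["point"]),len(P),"z",np.round(np.percentile(P[:,2],[5,50,95]),3),"rect",cv2.minAreaRect((P[:,:2]*1000).astype(np.float32)))
```

```text
push t11.10 tcpC [0.035 0.    0.301] F [-1.1  1.4 -0.2] w-0.0000 g0
push t11.38 tcpC [0.05  0.    0.303] F [-0.1  0.5 -0.4] w0.0003 g0
push t11.65 tcpC [0.065 0.    0.304] F [-0.1  0.5 -0.2] w0.0001 g0
push t11.93 tcpC [0.08  0.    0.304] F [-0.   0.   0.4] w0.0002 g0
push t12.20 tcpC [ 0.095 -0.     0.303] F [-1.  -0.  -0.4] w0.0001 g0
[[0.17  0.094]
 [0.19  0.08 ]
 [0.21  0.085]
 [0.23  0.089]
 [0.25  0.093]
 [0.27  0.097]
 [0.29  0.102]
 [0.31  0.152]
 [0.33  0.117]]
side bar 0.67 [328. 212.] 2019 z [0.017 0.031 0.035] rect ((-10.93792724609375, -39.81608581542969), (47.42879867553711, 299.0627746582031), 0.4644969701766968)
wrist bar 0.57 [355. 189.] 6167 z [0.025 0.031 0.034] rect ((-5.246606826782227, -19.928421020507812), (41.94110107421875, 342.1722717285156), 0.9552095532417297)
```

View pics/wrist3.png

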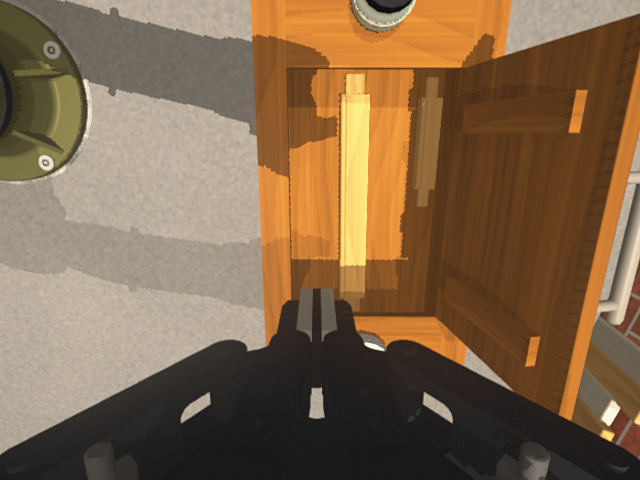

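The wrist view shows the hatch leaning back (slope gives ~1.78 rad). The bar is pale, spanning (355,75) to (352,305), and the offcut is at (430,140). The fit gives the bar 342 x 42 mm, top at z 0.031, centre chest (-0.005, -0.020), which is plausible. I'll grasp 40 mm to the +y side of its centre and bring the +y end up first.

```bash
cat > path.py <<'E'
from h import *
N=[(-.02,.022,0),(-.02,.032,0),(-.041,.046,5),(-.042,.068,14),(-.042,.085,20),(-.035,.115,28),(-.015,.165,36),(.01,.22,40),(.01,.30,42),(.01,.335,42)]
X=-.006; U=.04; ZT=.011
def wp(n,rel=None):
    y,z,t=n; t=np.radians(t); r,Q=q(0,t,.0167)
    o=Ro.from_euler('x',t).apply([0,-U,.022-ZT] if rel is None else rel)
    return list(W(np.array([X,y,z])-o)),Q
E
python3 - <<'E'
from path import *
ok=[ctrl.ik(*wp(n)) is not None for n in N]; print(ok)
if all(ok):
    p,Q=wp(N[0]); p=np.array(p)
    ctrl.movep(list(p+[0,0,.3]),Q); ctrl.ungrasp()
    ctrl.movel(list(p+[0,0,.05]),Q,max_speed=.25); st()
    ctrl.movel(list(p),Q,max_speed=.08); st("down")
    ctrl.close_gripper(80); st("grip")
    for n in N[1:3]: ctrl.movel(*wp(n),max_speed=.08); st(str(n))
    im,d=vision.grab_frame("side"); cv2.imwrite("pics/side4.png",im[100:340,180:500].repeat(2,0).repeat(2,1))
E
```

```text
[True, True, True, True, True, True, True, True, True, True]
 t15.86 tcpC [-0.005  0.02   0.062] F [-0.1  0.1  0.5] w0.0853 g0
down t16.63 tcpC [-0.006  0.02   0.011] F [ 0.3 -0.1 -0.5] w0.0854 g0
grip t17.14 tcpC [-0.006  0.02   0.012] F [-2.3 -0.7  7. ] w0.0360 g81
(-0.02, 0.032, 0) t17.42 tcpC [-0.006  0.02   0.021] F [-0.2  0.  -1.1] w0.0363 g80
(-0.041, 0.046, 5) t17.90 tcpC [-0.006 -0.     0.038] F [-1.7  0.1 -2.4] w0.0363 g80
```

View pics/side4.png

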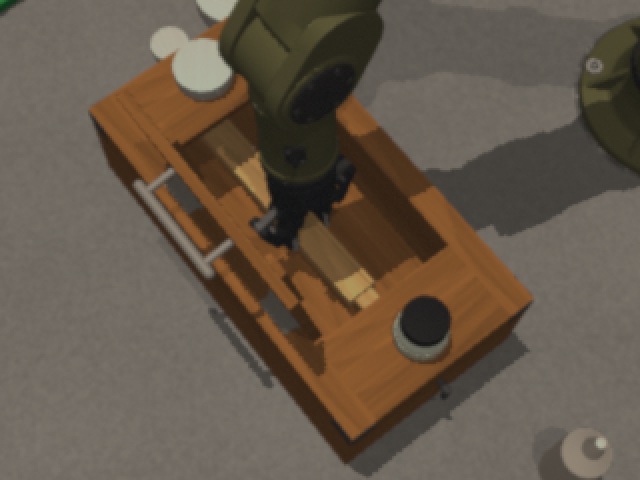

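The bar is held between the fingers, its +y end at about (370,298) in the crop, clear of the hatchway's edge. I'll carry on with the slant, watching the force.

Run:
```python
from path import *
for n in N[3:7]:
    ctrl.movel(*wp(n),max_speed=.1); s=st(str(n))
    if np.linalg.norm(s["contact_force"])>12 or s["width"]<.03: print("STOP"); break
im,d=vision.grab_frame("side"); cv2.imwrite("pics/side5.png",im[100:340,180:500].repeat(2,0).repeat(2,1))
for m in models.masks_of("side","bar")[:1]:
    P=toC(pts("side",d,m["mask"])); P=P[(abs(P[:,0]-X)<.04)]; print(m["p"],len(P))
    v=np.polyfit(P[:,1],P[:,2],1); print("slope deg",np.degrees(np.arctan(v[0])),np.percentile(P,[1,99],axis=0))
```

```text
(-0.042, 0.068, 14) t18.38 tcpC [-0.006 -0.     0.066] F [ 0.7 -1.1 -2.5] w0.0360 g80
(-0.042, 0.085, 20) t18.75 tcpC [-0.006 -0.     0.088] F [ 0.2  0.2 -1.8] w0.0362 g80
(-0.035, 0.115, 28) t19.26 tcpC [-0.006  0.006  0.123] F [-0.2  0.6 -1.5] w0.0362 g80
(-0.015, 0.165, 36) t19.99 tcpC [-0.006  0.024  0.179] F [-0.4  0.3 -1.6] w0.0364 g80
0.64 1273
slope deg 35.32021283962663 [[-0.02444119 -0.15159859  0.06949621]
 [ 0.01344723  0.12179316  0.2658599 ]]
```

View pics/side5.png

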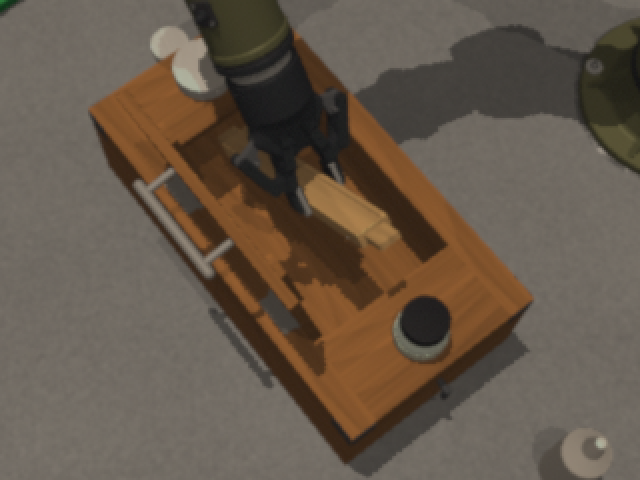

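The bar slants at 35° as planned with no slip, its upper end at about (385,238) and the jar untouched at (422,328). I'll finish the lift.

Run:
```python
from path import *
for n in N[7:]:
    ctrl.movel(*wp(n),max_speed=.1); s=st(str(n))
    if np.linalg.norm(s["contact_force"])>12 or s["width"]<.03: print("STOP"); break
ctrl.pause(.5)
im,d=vision.grab_frame("side"); cv2.imwrite("pics/side6.png",im)
for t in ("bar","jar","tin","glue_bottle"):
  for m in models.masks_of("side",t)[:2]:
    P=toC(pts("side",d,m["mask"]))
    if len(P)>10: print(t,m["p"],len(P),np.round(np.percentile(P,[2,50,98],axis=0),3).tolist(), np.round(W([0,0,0])+Z.apply(np.median(P,0)),3))
A=toC(pts("side",d,np.ones((480,640),bool))); A=A[(abs(A[:,1])<.12)&(A[:,0]>.07)&(A[:,0]<.13)&(A[:,2]>.2)&(A[:,2]<.3)]
print("hatch slope",np.polyfit(A[:,2],A[:,0],1))
```

```text
(0.01, 0.22, 40) t20.87 tcpC [-0.006  0.047  0.237] F [-0.4 -0.3 -1.8] w0.0366 g80
(0.01, 0.3, 42) t21.83 tcpC [-0.006  0.047  0.318] F [ 0.1  0.5 -2.5] w0.0364 g80
(0.01, 0.335, 42) t22.33 tcpC [-0.006  0.047  0.353] F [ 0.  -1.  -2.1] w0.0362 g80
bar 0.84 1467 [[-0.023, -0.092, 0.242], [-0.004, 0.073, 0.402], [0.014, 0.135, 0.449]] [0.489 0.073 0.402]
jar 0.59 719 [[-0.02, 0.171, 0.163], [0.008, 0.196, 0.209], [0.028, 0.219, 0.215]] [0.47  0.194 0.209]
tin 0.65 726 [[-0.035, -0.22, 0.157], [-0.004, -0.187, 0.173], [0.025, -0.158, 0.177]] [ 0.554 -0.179  0.173]
tin 0.62 235 [[-0.061, -0.347, -0.001], [-0.035, -0.327, 0.017], [-0.008, -0.235, 0.151]] [ 0.559 -0.322  0.017]
glue_bottle 0.8 854 [[-0.086, 0.364, 0.011], [-0.053, 0.387, 0.114], [-0.04, 0.412, 0.165]] [0.363 0.365 0.114]
glue_bottle 0.64 1323 [[-0.022, -0.084, 0.254], [-0.005, 0.078, 0.405], [0.014, 0.136, 0.449]] [0.487 0.077 0.405]
hatch slope [0.18253132 0.04951026]
```

View pics/side6.png

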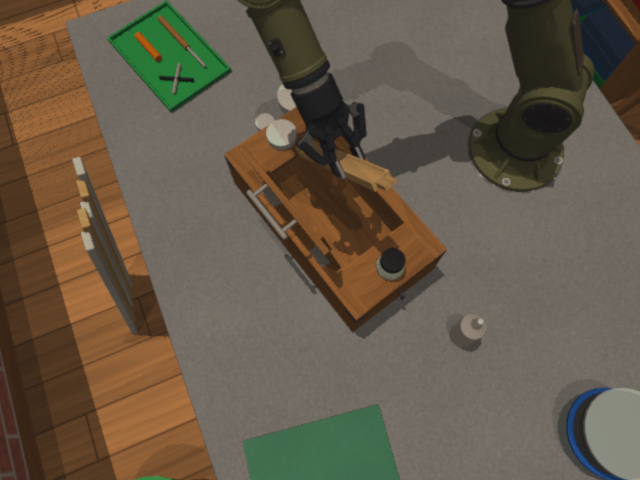

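The bar is held out at about (365,172), well clear above the chest. The hatch leans back, and the jar (391,264), tin (281,134) and glue bottle (472,328) are where they were.

```bash
python3 -c "
from h import *
st(); print(ticket.close_job())"
```

```text
t23.08 tcpC [-0.006  0.047  0.354] F [-0.8  0.6 -1.7] w0.0366 g80
the job is handed in; nothing more can be done
None
```

I handed the job in at 23 s: the hatch is left leaning back at about 1.75 rad, the bar is held still with its lower end roughly 6 cm above the chest's top, and the jar, tin and glue bottle are where they started; the hand-in gave no verdict.

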